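Put the staining ware back in its fitted holders

TASK

Tidy the laboratory bench after a staining run: stand the large bottle, the dropper bottle, the square jar and the slide box each in the low grey holder whose recess matches its shape and size, upright and flat on the floor of the recess. Set each one down rather than dropping it, do not tip any of them over, and leave the steel dish and the small green cup that stand among them where they are.

Things in the scene. Friction and masses are not known exactly. Their poses are not given: they have to be found in the camera images.
- bottle_c (a point): Large squat round bottle, amber glass with a black cap: 50 mm diameter, 64 mm high (straight side up to 46 mm, cap 36 mm diameter), about 0.18 kg. Stands upright on the bench (z axis up). Point: its centre, half-way up, 32 mm above its foot.
- dropper_c (a point): Small round dropper bottle, amber glass with a black pointed cap: 28 mm diameter, 58 mm high (straight side up to 42 mm), about 0.05 kg. Stands upright on the bench (z axis up). Point: its centre, half-way up, 29 mm above its foot.
- jar_c (a point): Square staining jar, amber glass with a black lid: 44 x 44 mm, 60 mm high, straight sides, about 0.16 kg. Stands upright on the bench (z axis up). Point: its centre, half-way up, 30 mm above its foot; x and y axes square to its sides.
- slidebox_c (a point): Oblong microscope-slide box, amber body with a black lid that stays on: 84 mm (its x axis) x 38 mm (its y axis), 56 mm high, about 0.12 kg. Stands upright on the bench (z axis up). Point: its centre, half-way up, 28 mm above its foot. It looks the same after a half turn.
- holder_large_round: Large round holder, a low grey tray with a black floor; recess 66 mm diameter, for the large bottle; fixed to the bench; lip 6 mm wide, its top 8 mm above the bench, recess floor 3 mm above the bench. Origin: centre of its underside, at bench height.
- holder_small_round: Small round holder, a low grey tray with a black floor; recess 44 mm diameter, for the dropper bottle; fixed to the bench; lip 6 mm wide, its top 8 mm above the bench, recess floor 3 mm above the bench. Origin: centre of its underside, at bench height.
- holder_square: Square holder, a low grey tray with a black floor; recess 60 x 60 mm, for the square jar; sides along its x and y axes; fixed to the bench; lip 6 mm wide, its top 8 mm above the bench, recess floor 3 mm above the bench. Origin: centre of its underside, at bench height.
- holder_long: Oblong holder, a low grey tray with a black floor; recess 100 mm (its x axis) x 54 mm (its y axis), for the slide box; either way round will do; fixed to the bench; lip 6 mm wide, its top 8 mm above the bench, recess floor 3 mm above the bench. Origin: centre of its underside, at bench height.
- dish_c (a point): Low closed round bright steel dish, 54 mm diameter, 17 mm high, loose; not to be moved. Point: its centre, 8.5 mm above the bench.
- beaker_c (a point): Small green open cup, 42 mm diameter, 50 mm high, loose; not to be moved. Point: its centre, 25 mm above the bench.
Not all that is in view belongs to the job. Leave any pink or red look-alike of the part that bears slidebox_c alone.

How it is judged:
By the outcome, as a careful person would: the job done as asked, in the order asked, and still so for the second after the job is handed in, with the robot touching nothing.
It also fails if it takes over 112 s, if anything falls off the work surface, if the arm or the gripper's body presses on something with over 40 N, if the wrist force passes 120 N, or if a joint passes its speed limit or range.

ROBOT

A 6-joint arm with a two-finger parallel gripper is mounted at the origin on the work surface. World frame = base frame: x ahead of the robot, y to its left, z up, the work surface at z = 0. Lengths are in m, angles in rad, forces in N, time in s.
With the tool pointing down it reaches from about 0.275 to 0.725 m from the base axis. Payload 15.9 kg.
Tool frame: the origin (TCP) lies midway between the tips of the shut fingers; the grasp point (between the pads) lies 19 mm behind it; z points along the fingers, y is the line along which they close (so a half turn about z gives the same grasp; the last joint's range is limited). The gripper opens to 85 mm and grips with 20 to 120 N. Pads are 22 mm wide; open, the fingers measure 114 mm over their backs; the gripper's body (76 mm by 85 mm) begins 54 mm behind the grasp point. The pads swing forward as they close: fully open they stand 13 mm farther back than shut.
Start: joints at [-1.341, 0.213, -0.034, 1.323, 0, 1.571], TCP at [0.114, -0.487, 0.197] pointing down, gripper open.
Joint ranges: [-2.98, 2.98], [-0.74, 1.72], [-1.14, 1.35], [-2.1, 2.04], [-1.57, 1.44], [-3.14, 3.14]. Speed limits (rad/s): [1.89, 1.89, 2.39, 2.57, 3.14, 3.14].

INTERFACE

Orientations are given as a unit quaternion [x, y, z, w].
In Python, from plant import * gives the robot as it stands. The module is installed in compiled form; this text tells all that it offers. Calls block until the motion is done:
- move_pose(position, orientation): joint-space move of the TCP to a pose.
- move_linear(position, v=0.15, rotation=None, threshold=None): straight line of the TCP; rotation=None keeps the orientation; v is the mean speed in m/s. With threshold (N) it stops when the force on the tool has changed by that much, and returns True; else False.
- move_joints(angles): joint-space move.
- grip(opening, f_grip=None): finger opening in m; f_grip is the grip in N (None keeps the last); returns when the fingers have stopped.
- sleep(seconds).
- inverse_kinematics(position, orientation): joint angles nearest the present ones, or None.
- get_state(): the state.
- snapshot(name): name is "scene" or "top" or "wrist"; returns the picture (480x640x3 uint8, blue, green, red); there is no depth.
- calibration(name): a dict with "fx", "fy", "cx", "cy" (pixels), "dist_coeffs" ([k1, k2, p1, p2, k3] as OpenCV has them; the pictures are not rectified), "camera_from_world" (4x4, takes a point from world to camera coordinates); the wrist camera has in their place "T_tool_cam" (4x4, takes a point from camera to tool coordinates, whose origin is the TCP and whose axes are the flange's). Camera axes: x right, y up, looking along -z (the intrinsics and any distortion apply to the point x, -y, -z); pixel columns grow to the right and rows downward; lengths in m; the calibration is good to about 2 mm. A picture is of the moment at which its call begins: read the wrist's pose just before it. calibration takes no time and is no camera call.
A pose or a line that the arm cannot do raises PlanningError and nothing moves.
- hand_in(): hands the job in; it is judged then, once.
The state is a dict: "clock": time; "joint_pos": joint angles; "qd": joint speeds; "effort": joint torques, N m; "tcp_pos": TCP position; "tool_rot": TCP orientation; "ft_force": force on the tool from outside, world axes, zero at the start; "moment": the same for the moment, N m; "gripper_width": finger opening in m; "grip_force": force on a finger pad.
Only numpy, scipy, OpenCV 4.12 (cv2) and the standard library are available. Lean on these libraries where they do the work, as an engineer would, in place of code of your own. Each camera call takes 0.05 s, during which the arm holds its last target. There are 200 camera calls.

## Working session

There is one attempt and no reset: what is moved stays moved. The work goes in short steps, each a Python script; the robot and the scene stay as the last script left them, time stands still between calls to the robot, and variables do not carry over. Pictures are saved under pics/ and viewed, at most 14 in all, crops included, and the job is handed in when it is done.

```bash
mkdir -p pics
python3 - <<'E'
from plant import *
import cv2
for n in("top","scene"):
    cv2.imwrite(f"pics/{n}0.png",snapshot(n)); print(n,calibration(n))
print(calibration("wrist")); print(get_state())
E
```

```text
top {'fx': 498.91691407680906, 'fy': 498.91691407680906, 'cx': 324.3982723935657, 'cy': 245.83526766429082, 'dist_coeffs': array([-0.03781641,  0.        ,  0.        ,  0.        ,  0.        ]), 'camera_from_world': array([[ 0.02635919, -0.9995909 ,  0.0111011 ,  0.04297973],
       [ 0.99305269,  0.02745751,  0.11442216, -0.5264091 ],
       [-0.11468016,  0.0080079 ,  0.99337019, -1.27431374],
       [ 0.        ,  0.        ,  0.        ,  1.        ]])}
scene {'fx': 455.89705463094896, 'fy': 455.89705463094896, 'cx': 318.58063004243223, 'cy': 240.1444090186775, 'dist_coeffs': array([-0.02572869,  0.        ,  0.        ,  0.        ,  0.        ]), 'camera_from_world': array([[ 0.23085971,  0.97293623,  0.00994383, -0.1715315 ],
       [-0.68984912,  0.15646415,  0.70684309,  0.31469819],
       [ 0.6861574 , -0.17004134,  0.70730048, -1.45674252],
       [ 0.        ,  0.        ,  0.        ,  1.        ]])}
{'fx': 368.93684179129497, 'fy': 368.93684179129497, 'cx': 320.5475509774869, 'cy': 237.74111714526046, 'dist_coeffs': array([-0.0617213,  0.       ,  0.       ,  0.     
[... 393 characters left out ...]
nt_pos': array([-1.34100188e+00,  2.13333377e-01, -3.49859666e-02,  1.32346099e+00,
        2.79314994e-05,  1.57080391e+00]), 'qd': array([-4.11917720e-04, -1.97198412e-03,  1.59631310e-03,  7.97974306e-05,
       -1.11900776e-03, -5.20095418e-04]), 'effort': array([-3.88738219e-03, -6.87249184e+01,  4.87809277e+01,  1.21623650e-02,
       -2.09945842e-04,  8.39039387e-06]), 'tcp_pos': array([ 0.11382504, -0.48654167,  0.19695656]), 'tool_rot': array([ 9.93406887e-01,  1.14640805e-01, -4.25337476e-05, -4.90360577e-04]), 'ft_force': array([-0.47403467, -0.01450661,  0.14223939]), 'moment': array([-0.03953762,  0.02070525, -0.01579518]), 'grip_force': 0.0, 'gripper_width': 0.0859211665009897}
```

View pics/top0.png

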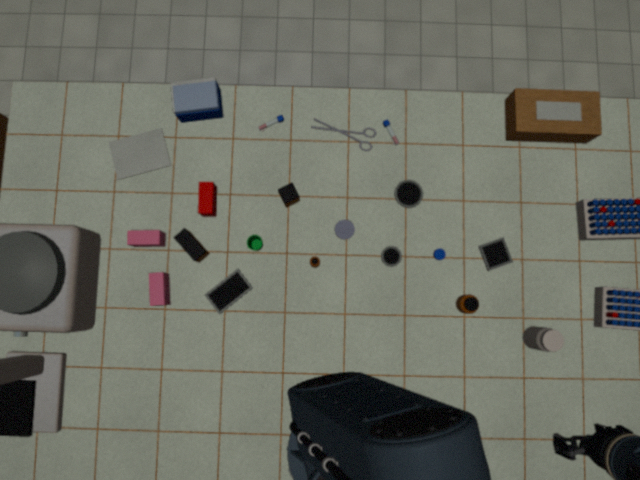

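View pics/scene0.png

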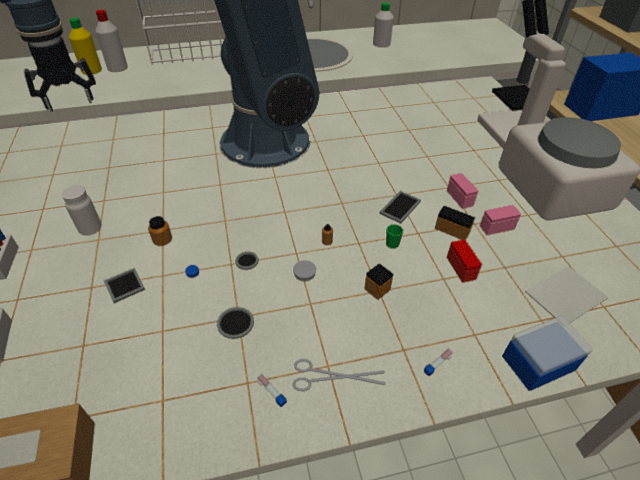

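The top view shows these pixel positions:
- **Parts:** large bottle (468,304), dropper (315,261), jar (289,194), slide box (191,245).
- **Holders:** large round (408,193), small round (391,256), square (495,254), long (229,291).
- **Leave in place:** dish (344,229), cup (255,243). The pink and red look-alikes are near the slide box.

The scene view agrees.

```bash
cat > h.py <<'E'
from plant import *
import cv2, numpy as np
from scipy.spatial.transform import Rotation as R
def cast(name, uv, z, T_wc=None):
    c=calibration(name); K=np.array([[c['fx'],0,c['cx']],[0,c['fy'],c['cy']],[0,0,1]])
    if T_wc is None: T_wc=np.linalg.inv(c['camera_from_world'])
    n=cv2.undistortPoints(np.float64(uv).reshape(-1,1,2),K,np.array(c['dist_coeffs'])).reshape(-1,2)
    d=np.c_[n[:,0],-n[:,1],-np.ones(len(n))]@T_wc[:3,:3].T; o=T_wc[:3,3]
    return o+d*((z-o[2])/d[:,2])[:,None]
def wrist():
    s=get_state(); T=np.eye(4); T[:3,:3]=R.from_quat(s['tool_rot']).as_matrix(); T[:3,3]=s['tcp_pos']
    return snapshot("wrist"), T@np.array(calibration("wrist")['T_tool_cam'])
def down(yaw):  # tool z down, tool x at heading yaw
    return (R.from_euler('z',yaw)*R.from_euler('x',np.pi)).as_quat()
def dark(img, thr=45, amin=30):
    m=(img.max(2)<thr).astype(np.uint8)
    return [c for c in cv2.findContours(m,cv2.RETR_EXTERNAL,cv2.CHAIN_APPROX_NONE)[0] if cv2.contourArea(c)>amin]
def rect(P):  # centre, sizes(long first), yaw of long side
    (x,y),(a,b),t=cv2.minAreaRect(np.float32(P[:,:2]*1000))
    if a<b: a,b,t=b,a,t+90
    return np.array([x,y])/1000,a,b,np.radians((t+90)%180-90)
E
python3 - <<'E'
from h import *
im=snapshot("top"); print("cam",np.linalg.inv(calibration("top")['camera_from_world'])[:3,3])
Z=dict(bottle=(468,304,.06),dropper=(315,261,.05),jar=(289,194,.06),box=(191,245,.056),LR=(408,193,.003),SR=(391,256,.003),SQ=(495,254,.003),LG=(229,291,.003))
cs=dark(im,45,8)
for k,(u,v,z) in Z.items():
    for c in cs:
        if cv2.pointPolygonTest(c,(u,v),True)>-6: 
            r=rect(cast("top",c[:,0],z)); print(k,r[0].round(4),round(r[1]),round(r[2]),round(r[3],3))
print(cast("top",[[344,229],[255,243]],.02).round(3))
E
```

```text
cam [0.37548056 0.06762061 1.32562102]
bottle [ 0.3846 -0.3171] 33 33 1.567
dropper [0.4829 0.0817] 13 10 -1.543
jar [0.6534 0.1534] 47 39 0.491
box [0.5148 0.399 ] 89 37 0.767
LR [ 0.6787 -0.167 ] 63 61 -1.541
SR [ 0.5065 -0.1207] 39 38 0.804
SQ [ 0.52   -0.4032] 58 58 0.364
LG [0.4015 0.3075] 98 51 -0.87
[[0.572 0.006 0.02 ]
 [0.529 0.24  0.02 ]]
```

Run:
```python
from h import *
move_pose([.3846,-.3171,.2],down(0.0)); sleep(.2)
im,T=wrist(); cv2.imwrite("pics/w1.png",im)
for c in dark(im,45,300):
    r=rect(cast("wrist",c[:,0],.064,T)); print(c[:,0].mean(0).round(),r[0].round(4),round(r[1]),round(r[2]),round(r[3],2))
s=get_state();print(s['clock'],s['tcp_pos'])
```

```text
[335. 410.] [ 0.1843 -0.319 ] 772 246 1.57
[480. 293.] [ 0.3046 -0.4706] 68 21 0.59
[321. 215.] [ 0.384  -0.3207] 37 35 -0.0
[114.  80.] [ 0.4975 -0.1529] 37 37 -0.11
[410.  61.] [ 0.5086 -0.3913] 51 51 -1.21
[ 4. 18.] [ 0.5481 -0.0651] 30 10 -0.15
1.6167 [ 0.3841056  -0.31766725  0.19998962]
```

View pics/w1.png

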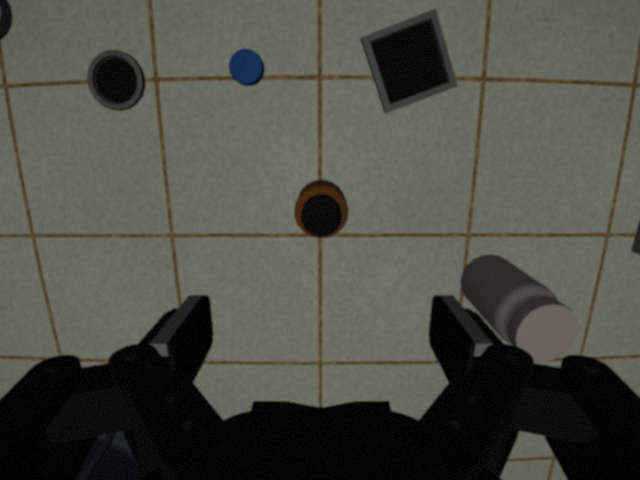

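The wrist view shows the bottle cap at (321,215), the small round holder at (114,80) and the square holder at (410,61). I'll pick the bottle now.

```bash
cat >> h.py <<'E'
def pick(xy,yaw,z,pre,f,zt=.2):
    move_linear([*xy,zt],rotation=down(yaw)) if np.linalg.norm(np.array(xy)-get_state()['tcp_pos'][:2])>.001 else None
    grip(pre); move_linear([*xy,z+.03],v=.15); move_linear([*xy,z],v=.06)
    grip(0,f); sleep(.2); s=get_state(); print("grip",s['gripper_width'],s['grip_force'])
    move_linear([*xy,z+.02],v=.05); move_linear([*xy,zt],v=.15)
    s=get_state(); print("lifted",s['gripper_width'],s['grip_force'],s['clock'])
def place(xy,yaw,z,opn,zt=.2):  # z = TCP height at which the part should rest on the recess floor
    move_pose([*xy,zt],down(yaw)); sleep(.2)
    move_linear([*xy,z+.02],v=.12); sleep(.3)
    hit=move_linear([*xy,z-.003],v=.015,threshold=3); s=get_state()
    print("place",hit,s['tcp_pos'].round(4),"want z",z,s['ft_force'].round(1))
    grip(opn); sleep(.2); p=s['tcp_pos']
    move_linear([p[0],p[1],p[2]+.07],v=.1); move_linear([p[0],p[1],zt],v=.2); print(get_state()['clock'])
def look(name,z,amin=300,thr=45,rng=.12):
    im,T=wrist(); cv2.imwrite(f"pics/{name}.png",im); p=get_state()['tcp_pos'][:2]
    for c in dark(im,thr,amin):
        r=rect(cast("wrist",c[:,0],z,T))
        if np.linalg.norm(r[0]-p)<rng: print(name,c[:,0].mean(0).round(),r[0].round(4),round(r[1]),round(r[2]),round(r[3],3))
E
python3 - <<'E'
from h import *
look("w2",.003,rng=.25)
pick((.384,-.3205),0.0,.016,.08,40)
move_pose([.6787,-.167,.2],down(0.0)); sleep(.2); look("w3",.003,rng=.3)
s=get_state();print(s['clock'],s['tcp_pos'],s['gripper_width'])
E
```

```text
w2 [481. 293.] [ 0.2761 -0.4999] 81 27 0.529
w2 [321. 215.] [ 0.3709 -0.3208] 44 42 -0.015
w2 [114.  79.] [ 0.5061 -0.1206] 45 44 -0.889
w2 [410.  61.] [ 0.5197 -0.4051] 61 61 -1.214
grip 0.03441664991869608 41.79399838691097
lifted 0.034456959416667474 42.254142164583754 6.45
w3 [326. 403.] [ 0.4447 -0.1692] 923 331 1.569
w3 [325. 218.] [ 0.6591 -0.1717] 99 66 0.224
7.9583 [ 0.67831595 -0.16786197  0.20052512] 0.03458672475857368
```

View pics/w3.png

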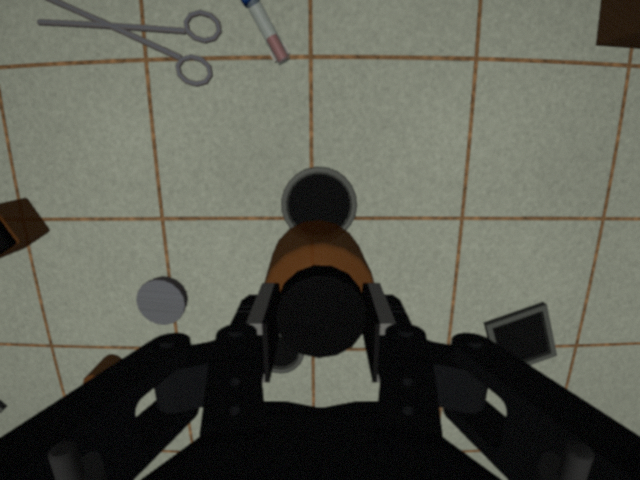

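The bottle is held upright by its cap (gap 34 mm), so the pads sit higher than I assumed. The large round holder is at (319,202), straight ahead. I'll place the bottle, then look at the dropper.

Run:
```python
from h import *
place((.6787,-.167),0.0,.019,.06)
look("w4a",.003,rng=.1)
move_pose([.4829,.0817,.2],down(0.0)); sleep(.2); look("w4",.058,amin=60,rng=.06)
print(get_state()['clock'],get_state()['tcp_pos'])
a=cv2.imread("pics/w4a.png")[:420:2,::2];b=cv2.imread("pics/w4.png")[:420:2,::2]; cv2.imwrite("pics/w4c.png",np.hstack([a,b]))
```

```text
place True [ 0.6788 -0.1669  0.0195] want z 0.019 [-0.2  1.4  5.9]
13.5
w4a [318. 216.] [ 0.6645 -0.1672] 45 42 -0.016
w4a [321. 197.] [ 0.6814 -0.1697] 66 55 1.35
w4 [320. 212.] [0.4846 0.0801] 16 15 -0.0
18.625 [0.48290054 0.08168834 0.19998291]
```

View pics/w4c.png

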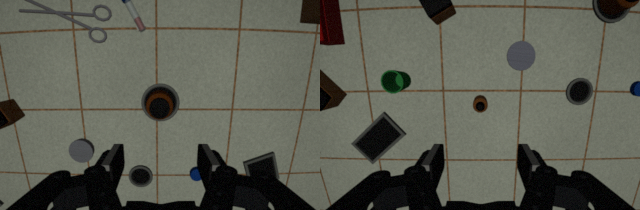

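Left half: the bottle stands in the large round holder. Right half: the dropper is at (320,212) in full-image pixels. I'll pick it with the gripper lower.

Run:
```python
from h import *
pick((.484,.081),0.0,.004,.06,25)
im,T=wrist(); cv2.imwrite("pics/w5.png",im)
```

```text
grip 0.02567439114523375 24.630827615910675
lifted 0.02529111734180156 24.594379990012385 23.4833
```

View pics/w5.png

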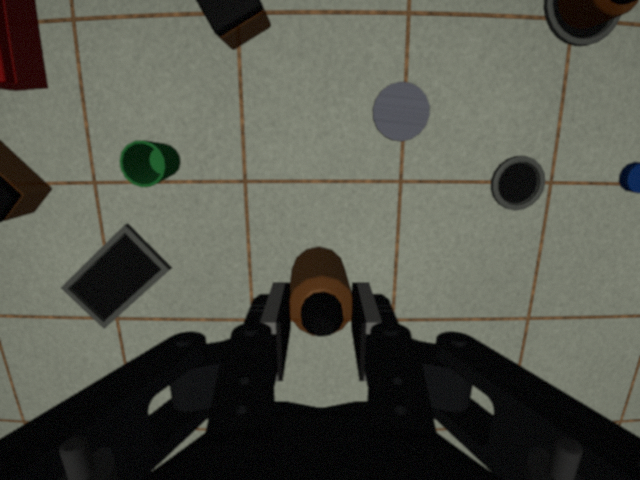

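The dropper is held upright at (320,290), and the small round holder is at (517,182). I'll place it, then look at the jar.

Run:
```python
from h import *
place((.506,-.1207),0.0,.007,.05)
look("w6a",.003,rng=.1)
move_pose([.645,.155,.2],down(.49)); sleep(.2); look("w6",.06,amin=200,rng=.1)
print(get_state()['clock'],get_state()['tcp_pos'])
a=cv2.imread("pics/w6a.png")[:420,160:480];b=cv2.imread("pics/w6.png")[:420,160:480]; cv2.imwrite("pics/w6c.png",np.hstack([a,b]))
```

```text
place True [ 0.5062 -0.1206  0.0073] want z 0.007 [-1.2  1.2  6.1]
33.825
w6a [321. 202.] [ 0.5067 -0.1234] 44 39 1.401
w6 [326. 198.] [0.66   0.1542] 46 42 0.508
35.3 [0.64505016 0.15390101 0.20039409]
```

View pics/w6c.png

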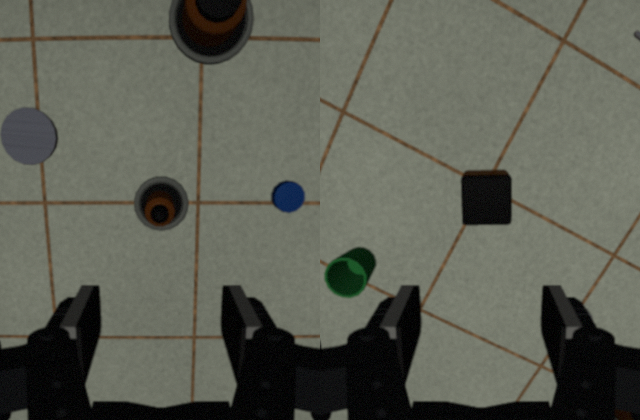

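Left half: the dropper stands in its holder. Right half: the jar top is at about (327,198) and square to the gripper.

Run:
```python
from h import *
pick((.6585,.1545),.505,.006,.075,45)
im,T=wrist(); cv2.imwrite("pics/w7.png",im[:,100:540])
place((.520,-.404),.36,.009,.075)
look("w7a",.003,rng=.1)
print(get_state()['clock'])
b=cv2.imread("pics/w7a.png")[:,160:520]; cv2.imwrite("pics/w7c.png",np.hstack([im[:,100:540],b]))
```

```text
grip 0.043007400948052034 46.427790597081184
lifted 0.04303048716048057 45.833842009305954 40.2583
place True [ 0.52   -0.404   0.0096] want z 0.009 [-1.4  1.   9.1]
47.85
w7a [319. 205.] [ 0.5147 -0.405 ] 67 60 0.361
47.9
```

View pics/w7c.png

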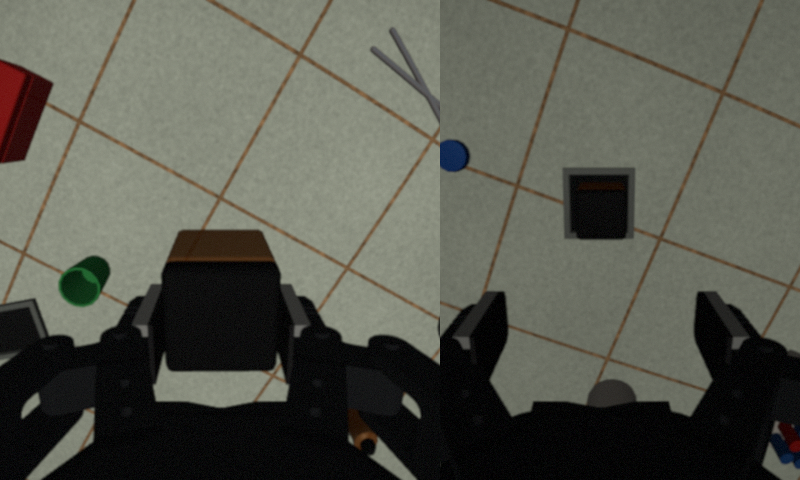

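The jar stands square in its holder. Next is the slide box.

Run:
```python
from h import *
move_pose([.51,.397,.2],down(.767)); sleep(.2); look("w8",.056,amin=300,rng=.15); look("w8",.003,amin=300,rng=.2)
print(get_state()['clock'],get_state()['tcp_pos'])
for y in(-.87,2.27):print(inverse_kinematics([.4015,.3075,.2],down(y)))
```

```text
w8 [311. 327.] [0.4214 0.3225] 87 47 -0.871
w8 [319. 199.] [0.518  0.4037] 83 36 0.766
w8 [311. 327.] [0.3988 0.3028] 101 55 -0.869
w8 [320. 199.] [0.5113 0.3975] 97 42 0.778
51.0167 [0.51014329 0.39681976 0.19998093]
[ 0.6535858   0.22439207 -0.01333269  1.33307156  0.         -1.61800686]
[ 0.6535858   0.22439207 -0.01333269  1.33307156  0.          1.52517845]
```

View pics/w8.png

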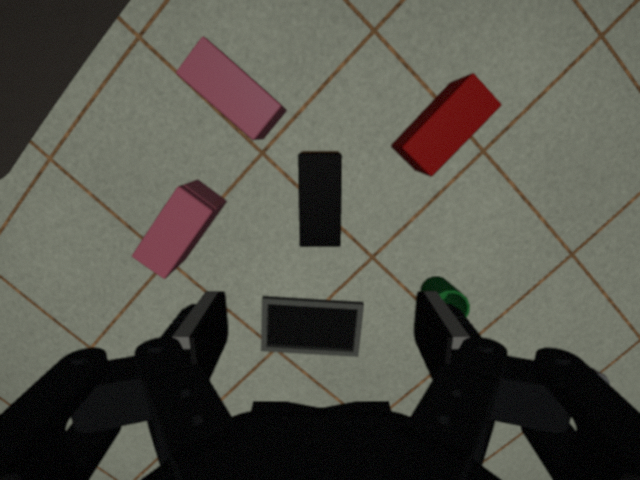

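The slide box is at (320,199), the long holder at (311,327) and the cup at (445,297). The pink and red boxes are clear of the fingers.

Run:
```python
from h import *
pick((.517,.4025),.766,.006,.06,35)
im,T=wrist()
place((.4002,.3053),-.87,.009,.055)
look("w9a",.003,rng=.1)
b=cv2.imread("pics/w9a.png"); cv2.imwrite("pics/w9c.png",np.hstack([im[:,120:520],b[:,120:520]]))
cv2.imwrite("pics/top9.png",cv2.resize(snapshot("top")[150:350,150:550],None,fx=2,fy=2))
```

```text
grip 0.03706074099040608 35.184541046619415
lifted 0.03734925759980265 34.96917709708214 55.8333
place True [0.4002 0.3053 0.0095] want z 0.009 [-0.3 -0.4  6.2]
65.1167
w9a [317. 205.] [0.3984 0.3081] 105 53 -0.871
```

View pics/w9c.png

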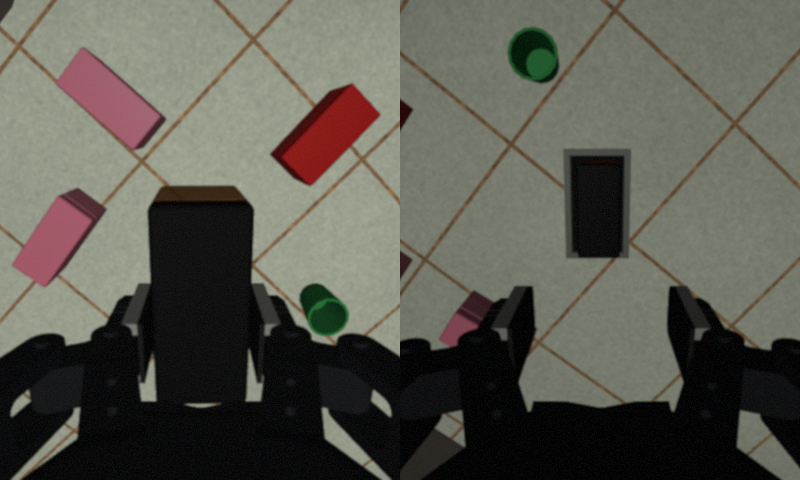

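Run:
```python
from h import *
cv2.imwrite("pics/scene9.png",cv2.resize(snapshot("scene")[160:360,90:490],None,fx=2,fy=2)); print(get_state()['clock'])
```

```text
65.2667
```

View pics/scene9.png

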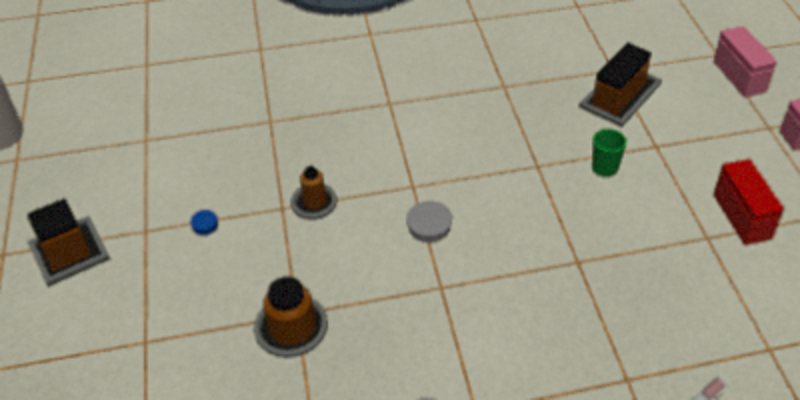

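Every part stands upright in its matching holder. Each touched down at the recess-floor height, and the dish and cup look undisturbed.

```bash
python3 -c "
from plant import *
print(hand_in())"
```

```text
the job is handed in; nothing more can be done
None
```

The job is handed in at about 65 s on the robot's clock: the large bottle, dropper bottle, square jar and slide box each stand upright in their matching holders, and the pictures show the dish and cup still in place.

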